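Index a filing fixture by four clicks

ROBOT

A 6-joint arm with a two-finger parallel gripper is mounted at the origin on the work surface. World frame = base frame: x ahead of the robot, y to its left, z up, the work surface at z = 0. Lengths are in mm, angles in rad, forces in N, time in s.
With the tool pointing down it reaches from about 350 to 975 mm from the base axis. Payload 7.1 kg.
Tool frame: the origin (TCP) lies midway between the tips of the shut fingers; the grasp point (between the pads) lies ctrl.grip_point_offset behind it (ctrl.grip_point_offset is the distance from the TCP to the grasp point, in mm); z points along the fingers, y is the direction in which the jaws open and shut (so a half turn about z gives the same grasp; the last joint's range is limited). The gripper opens to 88 mm and grips with 3 to 60 N. Pads are 20 mm wide; open, the fingers measure 115 mm over their backs; the gripper's body (75 mm by 178 mm) begins 61 mm behind the grasp point.
Start: joints at [-1.265, 0.423, 1.63, -0, 1.089, -0.019], TCP at [199.467, -592.299, 222.675] pointing down, gripper open.
Joint ranges: [-3, 3], [-0.9, 2.11], [0.09, 2.58], [-1.31, 4.45], [0.11, 2.69], [-2.54, 2.54]. Speed limits (rad/s): [2.39, 2.39, 3.01, 3.14, 3.14, 3.14].

INTERFACE

Orientations are given as a rotation vector (axis times angle).
In Python, from workcell import telemetry, optics, order, ctrl gives the robot as it stands.
- The arm moves only by the tool move_arm, never from a script. Its argument "motion" is a list of rows, each a list of 3 entries, a list of its own where there are three numbers: the opening, from 0 (shut) to 1 (fully open), then the shift along the tool's x, y, z in units of 100 mm (1.0 is 100 mm), then the turn about the tool's z in units of pi/2 rad (1.0 is pi/2 rad). In form: [[gripper, [x, y, z], twist], ...]. A call has 1 to 5 rows; each row shifts and turns the pose as measured when the row begins, along the tool's axes as they then stand; what a row does not reach is not made up. A row lasts 1/12 s, in which the tool goes at most 41.7 mm and 7.16 degrees, less where a joint would pass 70% of its speed; a pose out of reach is approached as far as the arm can. A call with a number of a shift or a turn outside -1 to 1 is refused whole. A call with a gripper value outside its range is refused whole. The fingers move at their own pace and stop on an object; the grip force is fixed at half the most. Time passes only in rows, so rows that do not move let the fingers close. It gives the time, the measured TCP pose, the force and the opening at its end, in the units of the state.
- telemetry.get_obs(): the state, without advancing time (a new reading comes with each control period).
- optics.get_image(name): name is "side" or "top"; returns the picture (384x512x3 uint8, red, green, blue); there is no depth.
- optics.camera_info(name): a dict with "mtx" (3x3 intrinsics, pixels), "R" (3x3) and "t" (3): a world point X has camera coordinates R X + t. Camera axes: x right, y down, z forward; pixel columns grow to the right and rows downward; lengths in mm; the calibration is good to about 2 mm. A picture is of the moment at which its call begins. camera_info takes no time and is no camera call.
- order.close_job(): hands the job in, once; it reports no verdict.
Trained networks look in the newest picture that a camera, given by its name, has taken for a name from the list of things; names that differ only in an ending like _2 or _b are one class to them, and where a whole thing is asked for, a point or a joint stands for the part that bears it (a point fixed in the world has none). Each returns a list of dicts, best first, with "confidence" (0 to 1); they miss things now and then, are a little off and sometimes report something else, mostly with a low value. They report only what shows in the picture. A call takes as long as a camera call.
- optics.regions_of(camera, query): "pixels" (384x512 bool, what is visible of it).
- optics.landmark_of(camera, query): "location" ([x, y, z] in mm, in world coordinates, good to about 4 mm: a listed point, or the origin of a listed thing).
The state is a dict: "t": time; "qpos": joint angles; "qvel": joint speeds; "joint_torque": joint torques, N m; "ee_pos": TCP position; "orientation": TCP orientation; "ft_force": force on the tool from outside, world axes, zero at the start; "moment": the same for the moment, N m; "width": finger opening in mm.
Only numpy, scipy, OpenCV 4.12 (cv2) and the standard library are available. Lean on these libraries where they do the work, as an engineer would, in place of code of your own. Each camera call takes 0.05 s, during which the arm holds its last target. There are 200 camera calls.

TASK

Bring the next face of the three-sided part round to the filing guide: with a fingertip, gently push the red post of the indexing dial clockwise (seen from above) by exactly four clicks, never going past the fourth and never turning it backwards by a click, then take the hand away. Do not pinch the post, do not touch or lift the part that stands in the dial, and leave the jar, case and brush where they are.

Things in the scene. Friction and masses are not known exactly. Their poses are not given: they have to be found in the camera images.
- fixture: Blue indexing fixture fixed to the bench; origin under the centre of its 150 x 150 x 12 mm base plate, on the dial's upright axis. The dial is an aluminium disc 132 mm across, its underside 42 mm and its top face 54 mm above the bench, on a blue pedestal. The filing guide is an upright steel block on the fixture's +x side, 12 mm thick and 70 mm wide, its near face 88 mm from the axis, top 70 mm above the bench.
- dial (a joint): Angle of the dial, rad: 0 at the start, growing clockwise seen from above. It has a spring click stop every 30 degrees (0.5236 rad); the goal is at 2.094. Between stops the spring resists, hardest a quarter of the way to the next stop, with about 3 to 7 N at the post, differing from run to run; once past half way the dial snaps forward by itself into the next stop, without running on over a further one. End stops lie at -1.57 and 4.19 rad.
- dial_axis (a point): Centre of the dial's top face, on its axis (54 mm above the bench); turns with the dial.
- post (a point): Centre of the top end of the red upright post on the dial: a cylinder 14 mm in diameter, 36 mm tall above the dial's face (54 to 90 mm above the bench), its axis 54 mm from the dial's axis. Turns with the dial. At the start it stands at 240 degrees (anticlockwise from the fixture's +x); four clicks bring it to 120 degrees, passing the fixture's -x side.
- part_center (a point): Centre of a loose steel prism of three equal sides, 26 mm tall (54 to 80 mm above the bench), corners 28 mm from its axis; it stands in a shallow nest (bars 6 mm high, reaching out 24 mm at most) on the middle of the dial and turns with it. Its bright face is at the guide at the start, its blue face is the next.
- bluing_jar: Loose blue jar with black cap, 44 mm in diameter, 50 mm tall, beside the fixture; origin under its centre. Not to be disturbed.
- gauge_case: Loose dark red case, 110 x 62 x 34 mm (x, y, z), beside the fixture; origin under its centre. Not to be disturbed.
- brush: Loose brass-bristled brush with wooden back, 170 mm along its x, 26 mm wide, 26 mm tall, beside the fixture; origin under the middle of its back, on the bench. Not to be disturbed.
- part: The same three-sided part; origin under its centre, on the dial's face. Not to be touched.

How it is judged (in metres and radians):
At the end, for the whole second after the job is handed in: The dial rests on its fourth click stop clockwise from the start (2.094 rad within 0.12), still, with the part seated in its nest (within 6 mm of the dial's axis, not raised by 5 mm) (value of joint dial between 1.974 and 2.214 rad and velocity of joint dial between -0.05 and 0.05 rad/s and horizontal distance between part_center and dial_axis below 0.006 m and z of part_center in the frame of dial_axis below 0.018 m); the robot touches nothing.
It fails at once if the dial is turned more than half way past the fourth click, or backwards by more than half a click from its start (value of joint dial above 2.3562 rad or value of joint dial below -0.2618 rad).
It fails at once if the post or fixture is pinched or pushed hard (over 30 N) (contact force between the fingers and fixture above 30 N).
It fails at once if the part is touched by the fingers (over 1 N) (contact force between the fingers and part above 1 N).
It fails at once if the part is lifted or leaves its nest (not (horizontal distance between part_center and dial_axis below 0.006 m and z of part_center in the frame of dial_axis below 0.018 m)).
It fails at once if the jar, the case or the brush is moved by more than 20 mm or lifted (distance of any of bluing_jar, gauge_case, brush from where it was at the start of the episode above 0.02 m).
It also fails if it takes over 42 s, if anything falls off the work surface, if the arm or the gripper's body presses on something with over 40 N, if the wrist force passes 120 N, or if a joint passes its speed limit or range.

## Working session

There is one attempt and no reset: what is moved stays moved. The work goes in short steps, Python scripts to look and compute and a tool call to move; the robot and the scene stay as the last step left them, time stands still between calls to the robot, and variables do not carry over. Pictures are saved under pics/ and viewed, on a budget of 10 in all, crops included, one or two more only if the job needs it, and the job is handed in when it is done.

Besides the shell and the picture viewer there is one more tool, called after "Call:" as a command line: name --argument value ..., lists and objects as JSON in quotes. move_arm: Moves the arm, as the interface text tells. Shifts and turns lie within -1 to 1; 1 stands for 100 mm of shift or pi/2 rad of turn. Its arguments: {"type":"object","properties":{"motion":{"type":"array"}},"required":["motion"]}

```bash
mkdir -p pics; python3 - <<'E'
from workcell import telemetry, optics, ctrl
import cv2
o=telemetry.get_obs(); print(o['t'],o['ee_pos'],o['orientation'],o['width'],ctrl.grip_point_offset)
a=optics.get_image("top");b=optics.get_image("side")
cv2.imwrite("pics/top0.png",a[:,:,::-1]);cv2.imwrite("pics/side0.png",b[:,:,::-1])
for c in("top","side"):
  for q in("post","dial_axis","fixture","bluing_jar","gauge_case","brush"):
    print(c,q,[(d['location'],round(d['confidence'],2)) for d in optics.landmark_of(c,q)[:2]])
E
```

```text
0.0 [ 199.30248763 -591.79369612  221.91006165] [-3.09879548e+00 -5.07720960e-01  3.65048951e-04] 87.64806186737525 18.700000000000003
top post [([536.4, -26.5, 87.4], 0.7)]
top dial_axis [([530.6, 21.4, 52.4], 0.97)]
top fixture [([531.4, 26.4, -0.2], 0.61)]
top bluing_jar [([403.7, 137.6, -3.4], 0.7)]
top gauge_case [([495.0, 253.8, -0.4], 0.88), ([530.8, 24.7, 54.4], 0.29)]
top brush [([496.5, 254.7, 1.8], 0.26)]
side post [([536.8, -29.8, 87.8], 0.58)]
side dial_axis [([528.6, 24.5, 55.4], 0.65)]
side fixture [([530.8, 29.2, 3.0], 0.57), ([532.8, 23.8, 70.2], 0.22)]
side bluing_jar [([405.2, 135.6, -1.5], 0.69)]
side gauge_case [([493.4, 258.6, 2.2], 0.56)]
side brush [([688.9, -98.9, -1.3], 0.97)]
```

View pics/top0.png

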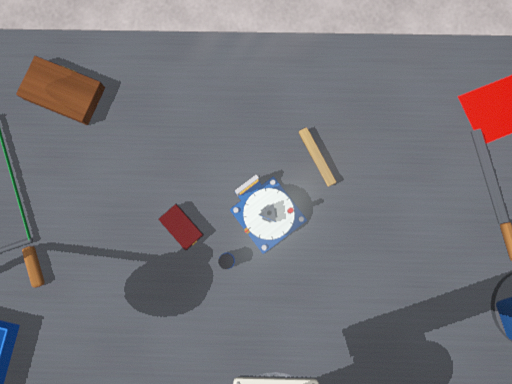

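View pics/side0.png

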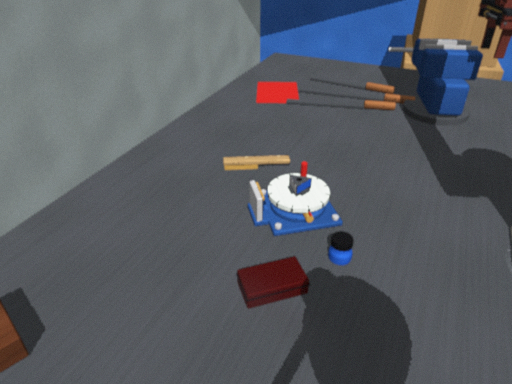

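The top view shows the dial centre at about (269,213), the post at (291,211) and the guide at (247,185), so the fixture yaw is about 36°. The jar is at (226,261), the case at (180,227) and the brush at (318,157). In the side view the post is at (304,170), with the area around it clear. I'll refine the dial and post positions from the masks and plan the approach.

```bash
cat > h.py <<'E'
import numpy as np, cv2
from scipy.spatial.transform import Rotation as Ro
from workcell import telemetry, optics
def ray(c,uv,z):
    i=optics.camera_info(c);R=np.array(i['R']);t=np.array(i['t']).ravel()
    d=R.T@np.linalg.solve(i['mtx'],[*uv,1.]);o=-R.T@t
    return (o+d*(z-o[2])/d[2])[:2]
def red(im):  # saturated red pixels
    im=im.astype(int);return (im[...,0]>110)&(im[...,1]<80)&(im[...,2]<80)
def pose():
    o=telemetry.get_obs();R=Ro.from_rotvec(o['orientation']).as_matrix()
    return o,np.degrees(np.arctan2(R[1,0],R[0,0])),R
def rows(p,yaw,targets):
    """rows to follow (x,y,z,yaw) targets: shifts in tool axes, z down"""
    for T in targets:
        d=np.array(T[:3])-p;c,s=np.cos(np.radians(yaw)),np.sin(np.radians(yaw))
        print([0,[round((c*d[0]+s*d[1])/100,3),round((s*d[0]-c*d[1])/100,3),round(-d[2]/100,3)],round((yaw-T[3])/90,3)])
        p=np.array(T[:3]);yaw=T[3]
E
python3 - <<'E'
from h import *
im=optics.get_image("top")
m=(im.min(2)>190).astype(np.uint8); m[:180]=0;m[:,:236]=0;m[250:]=0;m[:,305:]=0
n,l,s,_=cv2.connectedComponentsWithStats(m);k=1+s[1:,4].argmax()
pts=cv2.findContours((l==k).astype(np.uint8),0,1)[0]
pts=cv2.convexHull(np.vstack(pts));e=cv2.fitEllipse(pts);print(e,s[k]);C=ray("top",e[0],54);print("axis",C)
r=red(im);r[:,:275]=0;r[:,310:]=0;r[:190]=0;r[235:]=0
v,u=np.nonzero(r);print(len(u),u.mean(),v.mean(),u.min(),u.max())
for z in(72,90):
  P=ray("top",(u.mean(),v.mean()),z);d=P-C;print(z,P,np.hypot(*d),np.degrees(np.arctan2(d[1],d[0]))%360)
i=optics.camera_info("top");print("cam",-np.array(i['R']).T@np.array(i['t']).ravel())
o,y,R=pose();print(y,R.round(3).tolist())
p=o['ee_pos'];g=np.array([560,-26,160.])
N=27
rows(p,y,[(*(p+np.array([*( (g-p)[:2]*min(1,(k+1)/22)),0])),y-0+ (210-y)*(k+1)/N) for k in range(N)])
E
```

```text
((268.33428955078125, 213.56332397460938), (50.5009765625, 51.17966842651367), 166.3890838623047) [ 243  188   51   52 1648]
axis [529.29618791  26.32628777]<stdin>:8: RuntimeWarning: Mean of empty slice.
  ret = ret.dtype.type(ret / rcount)
Traceback (most recent call last):
ValueError: zero-size array to reduction operation minimum which has no identity
```

```bash
sed -i 's/return (im\[...,0\]>110).*/return im[...,0]-im[...,1:].max(2)>50/' h.py
cat >> h.py <<'E'
C=np.array([529.8,25.5])
def post():
    r=red(optics.get_image("top"));M=np.zeros_like(r);M[186:246,240:300]=1;r&=M
    n,l,s,c=cv2.connectedComponentsWithStats(r.astype(np.uint8))
    for k in range(1,n):
        P=ray("top",c[k],85);d=P-C
        if s[k,4]>3: print("red",s[k,4],c[k].round(1),"P",P.round(1),"R",np.hypot(*d).round(1),"ang",(np.degrees(np.arctan2(d[1],d[0]))%360).round(1))
E
python3 - <<'E'
from h import *
post()
i=optics.camera_info("top");print("cam",-np.array(i['R']).T@np.array(i['t']).ravel())
o,y,R=pose();print(y)
p=o['ee_pos'];g=np.array([560,-26,160.])
N=27
rows(p,y,[(*(p+np.array([*( (g-p)[:2]*min(1,(k+1)/22)),0])),y+ (210-y)*(k+1)/N) for k in range(N)])
E
```

```text
red 23 [290. 210.] P [537.2 -26.8] R 52.9 ang 278.0
red 9 [246.  230.3] P [484.3  82.5] R 73.0 ang 128.6
cam [ 452.70987946   64.35468155 1204.14320196]
18.61281792997013
[0, [np.float64(0.237), np.float64(-0.192), np.float64(-0.0)], np.float64(-0.079)]
[0, [np.float64(0.259), np.float64(-0.161), np.float64(-0.0)], np.float64(-0.079)]
[0, [np.float64(0.277), np.float64(-0.128), np.float64(-0.0)], np.float64(-0.079)]
[0, [np.float64(0.291), np.float64(-0.092), np.float64(-0.0)], np.float64(-0.079)]
[0, [np.float64(0.3), np.float64(-0.056), np.float64(-0.0)], np.float64(-0.079)]
[0, [np.float64(0.305), np.float64(-0.018), np.float64(-0.0)], np.float64(-0.079)]
[0, [np.float64(0.305), np.float64(0.019), np.float64(-0.0)], np.float64(-0.079)]
[0, [np.float64(0.3), np.float64(0.057), np.float64(-0.0)], np.float64(-0.079)]
[0, [np.float64(0.291), np.float64(0.093), np.float64(-0.0)], np.float64(-0.079)]
[0, [np.float64(0.277), np.float64(0.128), np.float64(-0.0)], np.float64(-0.079)]
[0, [np.float64(0.259), np.float64(0.162), np.float64(-0.0)], np.float64(-0.079)]
[0, [np.float64(0.237), n
[... 572 characters left out ...]
np.float64(0.305), np.float64(-0.0)], np.float64(-0.079)]
[0, [np.float64(-0.031), np.float64(0.304), np.float64(-0.0)], np.float64(-0.079)]
[0, [np.float64(-0.068), np.float64(0.297), np.float64(-0.0)], np.float64(-0.079)]
[0, [np.float64(-0.104), np.float64(0.287), np.float64(-0.0)], np.float64(-0.079)]
[0, [np.float64(0.0), np.float64(0.0), np.float64(-0.0)], np.float64(-0.079)]
[0, [np.float64(-0.0), np.float64(0.0), np.float64(-0.0)], np.float64(-0.079)]
[0, [np.float64(-0.0), np.float64(0.0), np.float64(-0.0)], np.float64(-0.079)]
[0, [np.float64(-0.0), np.float64(0.0), np.float64(-0.0)], np.float64(-0.079)]
[0, [np.float64(-0.0), np.float64(0.0), np.float64(-0.0)], np.float64(-0.079)]
```

Call:
move_arm --motion '[[0,[0.237,-0.192,0],-0.079],[0,[0.259,-0.161,0],-0.079],[0,[0.277,-0.128,0],-0.079],[0,[0.291,-0.092,0],-0.079],[0,[0.3,-0.056,0],-0.079]]'

```text
t: 1.22
ee_pos: [280.5, -464.2, 222.4]
orientation: [2.79, 1.436, -0.002]
ft_force: [0.5, -0.3, 0.5]
width: 57.6
```

Call:
move_arm --motion '[[0,[0.305,-0.018,0],-0.079],[0,[0.305,0.019,0],-0.079],[0,[0.3,0.057,0],-0.079],[0,[0.291,0.093,0],-0.079],[0,[0.277,0.128,0],-0.079]]'

```text
t: 1.63
ee_pos: [364.0, -328.2, 222.7]
orientation: [2.212, 2.223, -0.004]
ft_force: [0.3, -0.4, -0.4]
width: 24.7
```

Call:
move_arm --motion '[[0,[0.259,0.162,0],-0.079],[0,[0.237,0.192,0],-0.079],[0,[0.211,0.22,0],-0.079],[0,[0.183,0.244,0],-0.079],[0,[0.151,0.265,0],-0.079]]'

```text
t: 2.05
ee_pos: [447.0, -191.4, 223.4]
orientation: [1.42, 2.794, -0.007]
ft_force: [1.0, 0.1, -0.5]
width: 0.5
```

Call:
move_arm --motion '[[0,[0.117,0.282,0],-0.079],[0,[0.081,0.294,0],-0.079],[0,[0.045,0.302,0],-0.079],[0,[0,0.3,0],-0.079],[0,[0,0,0],-0.079]]'

```text
t: 2.47
ee_pos: [515.9, -78.3, 224.4]
orientation: [0.488, 3.094, -0.008]
ft_force: [-0.4, 0.0, -0.4]
width: 0.5
```

```bash
python3 - <<'E'
from h import *
o,y,R=pose();p=o['ee_pos'];print(p,y,o['width']); y%=360
g=lambda z:(560,-26,z)
t=[]
for k in range(8): t.append((*(p[:2]+(np.array([560,-26])-p[:2])*min(1,(k+1)/4)),p[2]-(p[2]-110)*min(1,(k+1)/5),min(210,y+7*(k+1))))
rows(p,y,t)
E
```

```text
[515.93656602 -78.29120721 224.36150263] 162.09041558733256 0.5044469244580592
[0, [np.float64(-0.065), np.float64(0.158), np.float64(0.229)], np.float64(-0.078)]
[0, [np.float64(-0.083), np.float64(0.149), np.float64(0.229)], np.float64(-0.078)]
[0, [np.float64(-0.101), np.float64(0.138), np.float64(0.229)], np.float64(-0.078)]
[0, [np.float64(-0.117), np.float64(0.125), np.float64(0.229)], np.float64(-0.078)]
[0, [np.float64(-0.0), np.float64(0.0), np.float64(0.229)], np.float64(-0.078)]
[0, [np.float64(-0.0), np.float64(0.0), np.float64(-0.0)], np.float64(-0.078)]
[0, [np.float64(-0.0), np.float64(0.0), np.float64(-0.0)], np.float64(-0.066)]
[0, [np.float64(-0.0), np.float64(0.0), np.float64(-0.0)], 0.0]
```

Call:
move_arm --motion '[[0,[-0.065,0.158,0.2],-0.078],[0,[-0.083,0.149,0.2],-0.078],[0,[-0.101,0.138,0.2],-0.078],[0,[-0.117,0.125,0.2],-0.078],[0,[0,0,0.2],-0.078]]'

```text
t: 2.88
ee_pos: [568.8, -22.2, 127.0]
orientation: [-0.483, 3.083, -0.018]
ft_force: [0.1, -0.7, -0.0]
width: 0.4
```

Call:
move_arm --motion '[[0,[0,0,0],-0.078],[0,[0,0,0],-0.066],[0,[0,0,0],0]]'

```text
t: 3.13
ee_pos: [566.6, -20.4, 121.4]
orientation: [-0.851, 3.012, -0.018]
ft_force: [0.4, 1.1, -0.1]
width: 0.6
```

```bash
python3 - <<'E'
from h import *
o,y,R=pose();p=o['ee_pos'];print(p,y%360,o['width'],o['ft_force'])
d=p[:2]-C;print("R",np.hypot(*d),"ang",np.degrees(np.arctan2(d[1],d[0]))%360)
post()
rows(p,y%360,[(560,-26,68,210)])
a=optics.get_image("side")[110:260,210:370];b=optics.get_image("top")[160:260,210:320]
cv2.imwrite("pics/c1.png",np.hstack([cv2.resize(a,(400,375)),cv2.resize(b,(400,375))])[:,:,::-1])
E
```

```text
[566.59065263 -20.40053355 121.38486713] 211.55645156985798 0.628040476413612 [ 0.42602261  1.10927333 -0.1366019 ]
R 58.82525903586856 ang 308.71321960185907
red 6 [290.5 211.5] P [533.4 -28.1] R 53.7 ang 273.8
red 9 [246.  230.3] P [484.3  82.5] R 73.0 ang 128.6
[0, [np.float64(0.085), np.float64(-0.013), np.float64(0.534)], np.float64(0.017)]
```

View pics/c1.png

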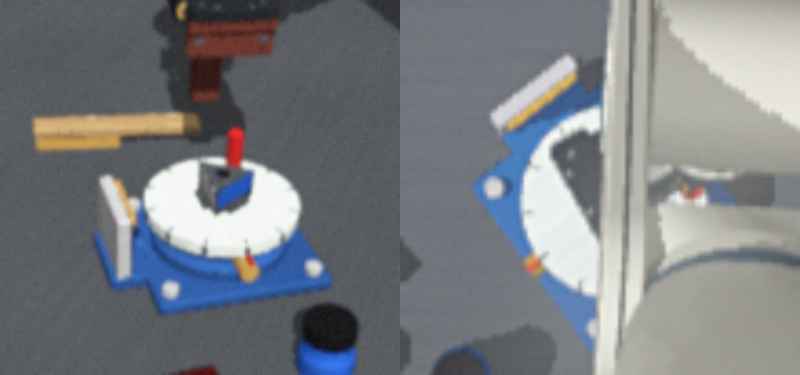

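The top camera is now covered by the arm, so I'll track from the side view. That shows the post at (235,150) in the crop and the fingertip at (205,100), hanging behind it and clear. Next I'll lower the finger beside the post.

Call:
move_arm --motion '[[0,[0,0,0.18],0.01],[0,[0,0,0.18],0],[0,[0,0,0.15],0],[0,[0,0,0.04],0]]'

```text
t: 3.62
ee_pos: [571.7, -22.0, 70.1]
orientation: [-0.792, 3.017, -0.023]
ft_force: [-0.6, -0.0, 0.4]
width: 0.5
```

```bash
cat >> h.py <<'E'
def proj(c,X):
    i=optics.camera_info(c);q=np.array(i['mtx'])@(np.array(i['R'])@X+np.array(i['t']).ravel());return q[:2]/q[2]
def side(save=None):
    im=optics.get_image("side")
    if save: cv2.imwrite(save,cv2.resize(im[110:260,210:370],(640,600))[:,:,::-1])
    r=im.astype(int);r=(r[...,0]-r[...,1:].max(2)>90)
    M=np.zeros_like(r);M[140:235,255:345]=1;r&=M
    n,l,s,c=cv2.connectedComponentsWithStats(r.astype(np.uint8));k=1+s[1:,4].argmax()
    ys,xs=np.nonzero(l==k);top=ys.min();u=xs.mean()
    A=np.arange(80,320,.5)
    uv=np.array([proj("side",[C[0]+54*np.cos(a),C[1]+54*np.sin(a),72]) for a in np.radians(A)])
    e=np.hypot(uv[:,0]-u,uv[:,1]-ys.mean());j=e.argmin()
    print("side red",s[k],u.round(1),ys.mean().round(1),"post ang",A[j],"err",e[j].round(1))
def rep(save=None):
    o,y,R=pose();p=o['ee_pos'];d=p[:2]-C
    print("t",round(o['t'],2),"tcp",p.round(1),"yaw",round(y%360,1),"R",np.hypot(*d).round(1),"ang",(np.degrees(np.arctan2(d[1],d[0]))%360).round(1),"F",np.round(o['ft_force'],1),"tilt",R[:2,2].round(3))
    side(save)
E
python3 - <<'E'
from h import *
rep("pics/s2.png"); print([d['location'] for d in optics.landmark_of("side","post")[:1]])
E
```

```text
t 3.62 tcp [571.7 -22.   70.1] yaw 209.4 R 63.4 ang 311.4 F [-0.6 -0.   0.4] tilt [ 0.026 -0.008]
side red [301 162   6  15  76] 303.5 168.8 post ang 280.5 err 0.8
[[539.1, -28.8, 88.7]]
```

View pics/s2.png

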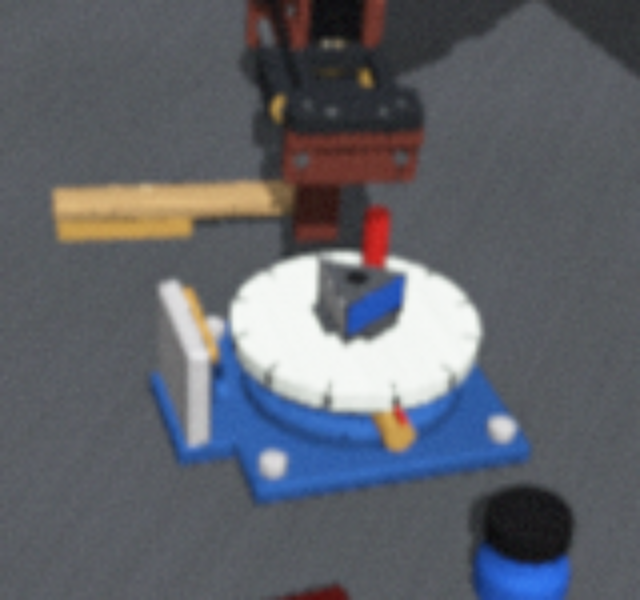

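The finger at (317,235) stands behind and left of the post at (377,235), with a gap and nothing in contact. I'm starting the arc.

```bash
cat >> h.py <<'E'
def arc(angs,R=57,z=68,lag=0):
    o,y,_=pose();rows(o['ee_pos'],y%360,[(C[0]+R*np.cos(np.radians(a)),C[1]+R*np.sin(np.radians(a)),z,a-90-lag) for a in angs])
E
sed -i 's/print(\[0,\[\(.*\)\])$/print("x %g y %g z %g tw %g"%tuple(np.round([(c*d[0]+s*d[1])\/100,(s*d[0]-c*d[1])\/100,-d[2]\/100,(yaw-T[3])\/90],3)))/' h.py
python3 - <<'E'
from h import *
arc([308,304,301,298,295],lag=4)
E
```

```text
x 0.051 y 0.059 z 0.031 tw -0.05
x 0.04 y -0.001 z -0 tw 0.044
x 0.03 y -0.001 z -0 tw 0.033
x 0.03 y -0.001 z -0 tw 0.033
x 0.03 y -0.001 z -0 tw 0.033
```

Call:
move_arm --motion '[[0,[0.05,0.06,0.02],0],[0,[0.04,0,0],0],[0,[0.03,0,0],0.03],[0,[0.03,0,0],0.03],[0,[0.02,0,0],0.03]]'

```text
t: 4.13
ee_pos: [554.9, -25.0, 72.7]
orientation: [-0.567, 3.059, -0.023]
ft_force: [1.8, 1.3, -1.6]
width: 0.3
```

```bash
python3 - <<'E'
from h import *
rep();arc([294,291,288,285,282])
E
```

```text
t 4.13 tcp [554.9 -25.   72.7] yaw 201.0 R 56.4 ang 296.4 F [ 1.8  1.3 -1.6] tilt [ 0.033 -0.009]
side red [302 162   6  15  65] 304.3 169.7 post ang 278.5 err 0.1
x 0.022 y -0.008 z 0.048 tw -0.035
x 0.03 y 0.001 z -0 tw 0.033
x 0.03 y 0.001 z -0 tw 0.033
x 0.03 y 0.001 z -0 tw 0.033
x 0.03 y 0.001 z -0 tw 0.033
```

Call:
move_arm --motion '[[0,[0.03,0,0.01],0],[0,[0.03,0,0.01],0.03],[0,[0.03,0,0.01],0.03],[0,[0.03,0,0.01],0.03],[0,[0.03,0,0.01],0.03]]'

```text
t: 4.6
ee_pos: [549.6, -28.7, 73.3]
orientation: [-0.266, 3.075, -0.019]
ft_force: [5.2, 1.2, -1.6]
width: 0.6
```

```bash
python3 - <<'E'
from h import *
rep();arc([288,285,282,279,276])
E
```

```text
t 4.6 tcp [549.6 -28.7  73.3] yaw 189.9 R 57.7 ang 290.0 F [ 5.2  1.2 -1.6] tilt [ 0.056 -0.008]
side red [304 163   6  15  71] 306.7 170.0 post ang 273.0 err 0.2
x 0.017 y 0.004 z 0.052 tw -0.092
x 0.03 y 0.001 z -0 tw 0.033
x 0.03 y 0.001 z -0 tw 0.033
x 0.03 y 0.001 z -0 tw 0.033
x 0.03 y 0.001 z -0 tw 0.033
```

Call:
move_arm --motion '[[0,[0.06,0,0.02],0],[0,[0.06,0,0.02],0],[0,[0.06,0,0.02],0],[0,[0.05,0,0.01],0.02],[0,[0.05,0,0.01],0.02]]'

```text
t: 5.07
ee_pos: [527.5, -33.8, 67.8]
orientation: [-0.169, 3.065, -0.019]
ft_force: [3.6, 0.2, 1.9]
width: 0.2
```

```bash
python3 - <<'E'
from h import *
rep();arc([278,275,272,270])
E
```

```text
t 5.07 tcp [527.5 -33.8  67.8] yaw 186.3 R 59.3 ang 267.8 F [3.6 0.2 1.9] tilt [ 0.072 -0.008]
side red [314 166   6  15  74] 316.4 172.9 post ang 248.0 err 0.5
x -0.117 y 0.016 z -0.005 tw -0.02
x 0.03 y 0.001 z -0 tw 0.033
x 0.03 y 0.001 z -0 tw 0.033
x 0.02 y 0 z -0 tw 0.022
```

Reading 248°: the first click is done. I'm pushing the second.

Call:
move_arm --motion '[[0,[0.05,0.01,0],0.06],[0,[0.05,0.01,0],0.06],[0,[0.05,0.005,0],0.05],[0,[0.05,0.005,0],0.04]]'

```text
t: 5.45
ee_pos: [509.3, -32.0, 67.4]
orientation: [0.35, 3.042, -0.002]
ft_force: [-0.0, -0.4, -0.1]
width: 0.5
```

```bash
python3 - <<'E'
from h import *
rep();arc([252,249,246])
E
```

```text
t 5.45 tcp [509.3 -32.   67.4] yaw 166.8 R 61.1 ang 250.4 F [-0.  -0.4 -0.1] tilt [ 0.079 -0.011]
side red [319 169   7  16  90] 321.4 176.1 post ang 231.0 err 0.5
x -0.037 y 0.04 z -0.01 tw 0.052
x 0.03 y 0.001 z -0 tw 0.033
x 0.03 y 0.001 z -0 tw 0.033
```

```bash
python3 - <<'E'
from h import *
rep();side();rep()
E
```

```text
t 5.5 tcp [507.7 -31.7  67. ] yaw 166.7 R 61.4 ang 248.9 F [-1.   0.3 -0. ] tilt [ 0.077 -0.01 ]
side red [320 171   7  16  88] 323.1 178.2 post ang 222.5 err 0.2
side red [321 171   7  17  94] 323.4 178.5 post ang 221.5 err 0.3
t 5.6 tcp [508.7 -31.8  67.1] yaw 167.2 R 61.1 ang 249.8 F [0.4 0.6 0.6] tilt [ 0.078 -0.01 ]
side red [320 171   7  16  88] 323.1 178.2 post ang 222.5 err 0.2
```

Second click done (reading about 222°). Third click next.

Call:
move_arm --motion '[[0,[0.04,0.03,0],0.05],[0,[0.05,0.01,0],0.06],[0,[0.05,0.005,0],0.06],[0,[0.05,0.005,0],0.05],[0,[0.04,0.005,0],0.04]]'

```text
t: 6.07
ee_pos: [492.7, -19.5, 66.3]
orientation: [0.954, 2.906, 0.021]
ft_force: [1.8, -4.9, 0.5]
width: 0.5
```

```bash
python3 - <<'E'
from h import *
rep();side();rep()
E
```

```text
t 6.07 tcp [492.7 -19.5  66.3] yaw 143.6 R 58.4 ang 230.5 F [ 1.8 -4.9  0.5] tilt [ 0.083 -0.013]
side red [322 173   7  17  91] 324.4 180.0 post ang 215.0 err 0.3
side red [322 173   7  17  93] 324.5 180.1 post ang 215.0 err 0.2
t 6.17 tcp [492.5 -19.3  66.3] yaw 143.7 R 58.2 ang 230.2 F [ 1.1 -5.2  0.9] tilt [ 0.082 -0.012]
side red [322 173   7  17  93] 324.5 180.1 post ang 215.0 err 0.2
```

Call:
move_arm --motion '[[0,[0.05,0,0],0.04],[0,[0.05,0,0],0.04],[0,[0.04,0,0],0.03]]'

```text
t: 6.47
ee_pos: [484.2, -11.3, 65.8]
orientation: [1.189, 2.817, 0.033]
ft_force: [-0.5, 0.4, -0.3]
width: 0.2
```

```bash
python3 - <<'E'
from h import *
rep();side();rep()
E
```

```text
t 6.47 tcp [484.2 -11.3  65.8] yaw 134.1 R 58.6 ang 218.9 F [-0.5  0.4 -0.3] tilt [ 0.085 -0.013]
side red [322 178   7  17  95] 324.6 185.4 post ang 193.5 err 0.9
side red [322 178   7  17  95] 324.5 185.6 post ang 192.5 err 1.0
t 6.57 tcp [483.6 -11.1  65.6] yaw 134.3 R 58.9 ang 218.4 F [ 0.8  0.4 -0.2] tilt [ 0.084 -0.013]
side red [322 178   7  17  94] 324.6 185.3 post ang 194.0 err 0.9
```

Third click done (reading about 193°). The fourth goes in smaller steps.

Call:
move_arm --motion '[[0,[0.04,0.01,0],0.05],[0,[0.04,0.01,0],0.05],[0,[0.04,0.005,0],0.05],[0,[0.04,0,0],0.04],[0,[0.04,0,0],0.04]]'

```text
t: 7.03
ee_pos: [476.0, 5.3, 64.8]
orientation: [1.67, 2.566, 0.054]
ft_force: [0.1, -5.4, 2.0]
width: 0.9
```

```bash
python3 - <<'E'
from h import *
rep();side();rep()
E
```

```text
t 7.03 tcp [476.    5.3  64.8] yaw 113.8 R 57.4 ang 200.6 F [ 0.1 -5.4  2. ] tilt [ 0.086 -0.014]
side red [321 180   7  17  93] 323.8 187.6 post ang 183.0 err 1.1
side red [321 180   7  17  92] 323.7 187.6 post ang 182.5 err 1.2
t 7.13 tcp [475.9   5.6  64.8] yaw 113.9 R 57.4 ang 200.3 F [ 0.4 -4.5  0.7] tilt [ 0.086 -0.014]
side red [321 180   7  17  92] 323.7 187.6 post ang 182.5 err 1.2
```

Call:
move_arm --motion '[[0,[0.045,0,0],0.04],[0,[0.045,0,0],0.04],[0,[0.03,0,0],0.03]]'

```text
t: 7.43
ee_pos: [472.9, 15.7, 64.5]
orientation: [1.877, 2.422, 0.064]
ft_force: [-0.5, -0.3, -0.5]
width: 0.6
```

```bash
python3 - <<'E'
from h import *
rep();side();rep()
E
```

```text
t 7.43 tcp [472.9  15.7  64.5] yaw 104.4 R 57.8 ang 189.8 F [-0.5 -0.3 -0.5] tilt [ 0.086 -0.014]
side red [317 184   7  17  91] 319.7 191.8 post ang 161.0 err 1.3
side red [315 186   8  16  90] 318.3 192.8 post ang 155.5 err 1.2
t 7.53 tcp [472.7  15.9  64.4] yaw 104.5 R 57.9 ang 189.6 F [ 0.7 -0.   0. ] tilt [ 0.086 -0.014]
side red [316 185   8  17  92] 318.8 192.4 post ang 157.5 err 1.3
```

The dial snapped to about 158°, 120° on from the start. I'm backing off and lifting away.

Call:
move_arm --motion '[[0,[-0.03,-0.05,-0.05],0],[0,[0,-0.1,-0.3],0],[0,[0,0,-0.4],0],[0,[0,0,-0.4],0],[0,[0,0,-0.3],0]]'

```text
t: 8.0
ee_pos: [439.6, 9.4, 206.0]
orientation: [1.865, 2.451, 0.046]
ft_force: [1.1, 0.9, 0.3]
width: 0.3
```

Call:
move_arm --motion '[[0,[-0.4,0,0],0],[0,[-0.4,0,0],0],[0,[-0.4,0,0],0],[0,[-0.4,0,0],0],[0,[-0.4,0,0],0]]'

```text
t: 8.42
ee_pos: [496.3, -184.0, 224.1]
orientation: [1.823, 2.467, 0.061]
ft_force: [1.1, 1.0, 0.4]
width: 0.3
```

Call:
move_arm --motion '[[0,[-0.4,0,0],0],[0,[-0.4,0,0],0],[0,[0,0,0],0],[0,[0,0,0],0],[0,[0,0,0],0]]'

```text
t: 8.83
ee_pos: [518.8, -273.2, 228.7]
orientation: [1.816, 2.468, 0.06]
ft_force: [-0.6, -0.0, -0.3]
width: 0.4
```

```bash
python3 - <<'E'
from h import *
rep("pics/s3.png");post()
b=optics.get_image("top")[130:280,150:350];cv2.imwrite("pics/t3.png",cv2.resize(b,(800,600))[:,:,::-1])
for c,q in(("top","bluing_jar"),("top","gauge_case"),("side","brush"),("top","part_center"),("top","dial_axis")): print(q,[d['location'] for d in optics.landmark_of(c,q)[:1]])
E
```

```text
t 8.83 tcp [ 518.8 -273.2  228.7] yaw 107.2 R 298.9 ang 267.9 F [-0.6 -0.  -0.3] tilt [ 0.085 -0.014]
side red [316 185   7  16  84] 318.8 192.4 post ang 157.5 err 1.3
red 9 [246.  230.3] P [484.3  82.5] R 73.0 ang 128.6
red 18 [260.8 232.5] P [479.6  45.6] R 54.1 ang 158.2
bluing_jar [[403.5, 136.5, 0.3]]
gauge_case [[497.1, 257.9, -1.1]]
brush [[688.6, -102.9, -1.9]]
part_center [[533.8, 28.4, 66.1]]
dial_axis [[528.5, 26.1, -0.9]]
```

View pics/t3.png

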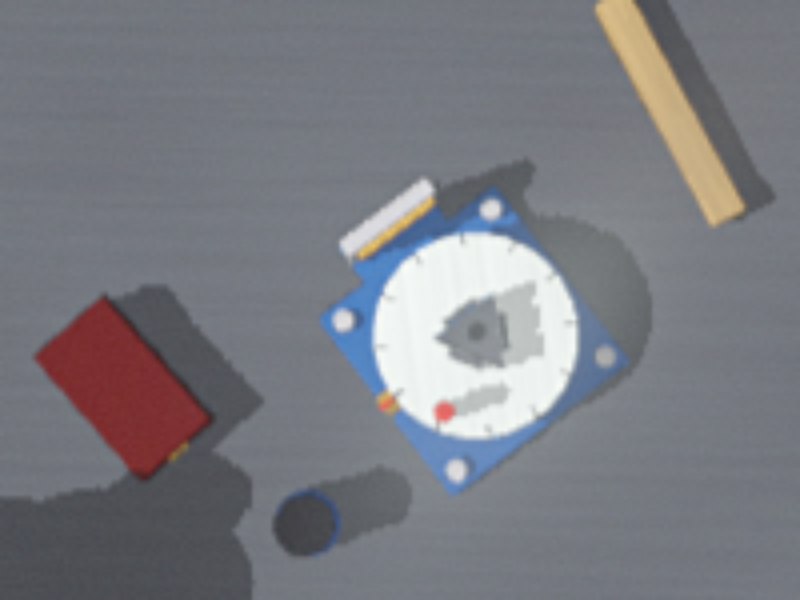

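View pics/s3.png

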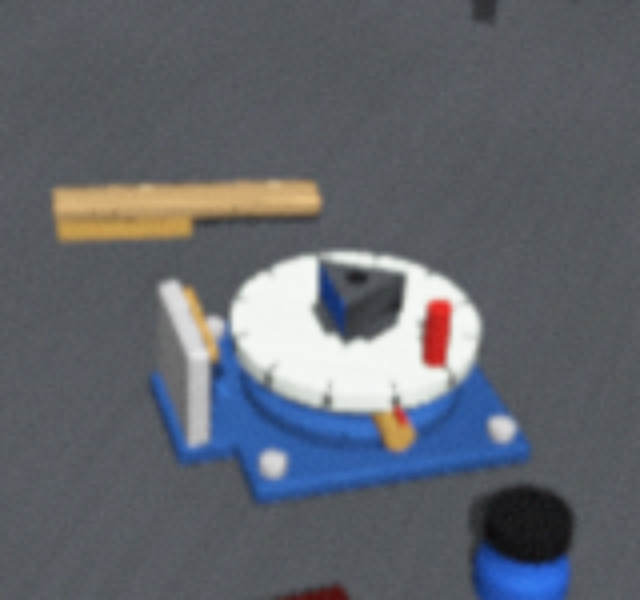

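The top crop shows the post at (444,411), an angle of 158.2° against 278.0° at the start, so it turned 119.8°. In both views the part is upright in its nest, with its blue face at the guide. The jar, case and brush are where they were, and the arm is clear.

```bash
python3 -c "
from workcell import order;print(order.close_job())"
```

```text
the job is handed in; nothing more can be done
None
```

I pushed the red post clockwise by four clicks with the shut fingertips, lifted the hand well clear, and handed the job in at about 9 s of the 42 s allowed. No verdict was reported.

- **Dial:** the top camera put the post at 278.0° at the start and 158.2° at the end. That is 119.8° of turn against the 120° goal. The side camera gave about 123°, but its angles ran a few degrees off along the way. The last side reading matched the one before I withdrew, so the dial was at rest.
- **Force:** the highest I saw was about 5.5 N, read at the end of each move. The readings were near zero once the hand was away.
- **Part:** both final pictures show it upright in its nest with the blue face at the guide. The network's centre for it was about 5 mm from my dial centre, close to its own 4 mm error. I therefore relied on the pictures to judge that it was seated.
- **Jar, case and brush:** the networks place all three within about 5 mm of where they were.
- **Failed or disagreed:** the tool tilted by about 5° during pushing, which the interface could not correct, and it did no harm. The network's last height for the dial axis came out at bench level instead of 54 mm, an obvious error that I ignored.

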